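# Hold the rinsed wheel nuts draining over the funnel

## Robot

A 6-joint arm with a two-finger parallel gripper is mounted at the origin on the work surface. World frame = base frame: x ahead of the robot, y to its left, z up, the work surface at z = 0. Lengths are in m, angles in rad, forces in N, time in s.
With the tool pointing down it reaches from about 0.35 to 0.975 m from the base axis. Payload 4.9 kg.
Tool frame: the origin (TCP) lies at the very end of the fingers, on their centre line; the grasp point (between the pads) lies 19 mm behind it; z points along the fingers, y is the line along which they close (so a half turn about z gives the same grasp; the last joint's range is limited). The gripper opens to 85 mm and grips with 20 to 120 N. Pads are 22 mm wide; open, the fingers measure 114 mm over their backs; the gripper's body (76 mm by 85 mm) begins 54 mm behind the grasp point. The pads swing forward as they close: fully open they stand 13 mm farther back than shut.
Start: joints at [1.173, 0.053, 1.613, -0, 1.476, -0.119], TCP at [0.172, 0.601, 0.231] pointing down, gripper open.
Joint ranges: [-3.01, 3.01], [-1.01, 2.22], [0.06, 2.58], [-1.02, 4.17], [0.09, 2.62], [-3.14, 3.14]. Speed limits (rad/s): [2.57, 2.57, 3.14, 3.14, 3.14, 3.14].

## Interface

Orientations are given as a unit quaternion [w, x, y, z].
In Python, from plant import * gives the robot as it stands.
- The arm moves only by the tool jog_arm, never from a script. Its argument "moves" is a list that holds one entry, the list of rows, each a list of 7 numbers: the finger opening in cm, from 0 to 8.54, then the shift along the tool's x, y, z in cm, then the turn, a rotation vector about the tool's x, y, z in rad. A call has 1 to 20 rows; each row shifts and turns the commanded pose from where the row before left it, along the tool's axes as they then stand; what a row does not reach is not made up. A row lasts 1/12 s, in which the tool goes at most 41.7 mm and 7.16 degrees, less where a joint would pass 70% of its speed; a pose out of reach is approached as far as the arm can. A call is refused whole if a number of a shift passes 4.17 or a number of a turn 0.125, either way. A call with a gripper value outside its range is refused whole. The fingers move at their own pace and stop on an object; the grip force is fixed at half the most. Time passes only in rows, so rows that do not move let the fingers close. It gives the time, the measured TCP pose, the force, the opening and the grip force at its end, in the units of the state.
- state(): the state, without advancing time (a new reading comes with each control period).
- grab_frame(name): name is "scene" or "side" or "wrist"; returns a dict with "color" (384x512x3 uint8, blue, green, red), "depth" (384x512 float32, m along the optical axis (not along the pixel's ray), 0 where there is no reading), "fx", "fy", "cx", "cy" (pixels), "R" (3x3) and "t" (3): a world point X has camera coordinates R X + t. Camera axes: x right, y down, z forward; pixel columns grow to the right and rows downward; lengths in m; the calibration is good to about 2 mm. A picture is of the moment at which its call begins.
- job_done(): hands the job in; it is judged then, once.
Trained networks look in a picture, given as the dict that the camera call returned (one of the last four; its "shot" number tells which), for a name from the list of things; names that differ only in an ending like _2 or _b are one class to them, and where a whole thing is asked for, a point or a joint stands for the part that bears it (a point fixed in the world has none). Each returns a list of dicts, best first, with "p" (0 to 1); they miss things now and then, are a little off and sometimes report something else, mostly with a low value. They report only what shows in the picture. A call takes as long as a camera call. They do not tell look-alikes from the thing itself.
- recognise(name, picture): "rect" ([centre column, centre row, width, height] in pixels, round what is visible of it).
- regions_of(name, picture): "pixels" (384x512 bool, what is visible of it) and "rect" ([centre column, centre row, width, height] in pixels, round what is visible of it).
The state is a dict: "time": time; "joint_pos": joint angles; "joint_vel": joint speeds; "joint_efforts": joint torques, N m; "tool_pos": TCP position; "tool_rot": TCP orientation; "contact_force": force on the tool from outside, world axes, zero at the start; "ft_torque": the same for the moment, N m; "gripper_width": opening from 0.0 (shut) to 1.0 (fully open); "grasp_force": force on a finger pad.
Only numpy, scipy, OpenCV 4.12 (cv2) and the standard library are available. Lean on these libraries where they do the work, as an engineer would, in place of code of your own. Each camera call takes 0.05 s, during which the arm holds its last target. There are 200 camera calls.

## Task

The mower's wheel nuts in the white tote have just been rinsed. Swing the drain valve's lever fully open, in line with the pipe, then pick the tote up by its bar handle, carry it level to the red funnel, and tilt it so that its slotted drain corner with the beak is lowest, close above the middle of the funnel without touching it, and all three nuts slide into that corner. Finish holding it still like that, so that it can drip out: do not put it down or let go, and leave the other things on the cart alone.

Things in the scene. Friction and masses are not known exactly. Their poses are not given: they have to be found in the camera images.
- funnel: Red plastic drain funnel in a three-legged steel stand, fixed to the cart. Origin on the cart top under the funnel's axis, z up. Mouth 164 mm across, rim 125 mm up; feet within 100 mm of the axis. A level pipe (axis 50 mm up, at most 37 mm thick) runs from it along this frame's -y through a brass ball valve to an elbow 197 mm from the funnel's axis and down through a grommet in the cart.
- funnel_mouth (a point): Centre of the funnel's mouth, at rim height (125 mm above the cart); axes as funnel.
- valve_hinge (a point): Point on the valve's upright turning axis at lever height (83 mm above the cart), 140 mm from the funnel's axis along the funnel's -y; axes as funnel (do not turn with the lever).
- valve_grip (a point): Middle of the black sleeve on the valve's flat lever, 70 mm from the turning axis, 83 mm above the cart. Sleeve 50 mm long (45 to 95 mm from the axis), 18 mm wide, 12 mm thick. The frame turns with the lever: -x points along the lever to its tip.
- valve (a joint): Angle of the valve lever (rad); it turns level, counter-clockwise from above as it opens. 0 = closed: lever along the funnel's -x, square across the pipe. 1.571 = fully open, at its stop: lever along the funnel's -y, in line with the pipe, pointing away from the funnel. Starts at 0 to 0.6, stiff (0.25 N m, 4 N at the sleeve), stays where it is left.
- tote: White plastic open tote, loose, 186 (x) by 126 (y) mm, walls 45 mm high, 3 mm thick, 0.21 to 0.33 kg. Origin: centre of its underside, z up. Fixed bar handle along x over its middle, 18 mm wide, 22 mm deep, centre 95 mm up. The -x, -y corner is the drain corner, slotted, with a beak; it is lowest when x and y both point up. The nuts slide surely at 30 to 35 degrees, equally about x and y.
- tote_handle (a point): Centre of the bar handle, where to grip: 95 mm above the underside over the tote's origin; axes as tote (bar along x).
- tote_corner (a point): Inside of the slotted drain corner at floor level, at (-90, -60, 3) mm in the tote's frame.
- tote_beak (a point): Tip of the drain beak on the underside, outside the slotted corner, at (-101.5, -71.5, 0) mm in the tote's frame.
- nut1: Steel flange nut loose in the tote, flange 26 mm across, 12 mm high, 30 g; origin at the centre of its underside.
- nut2: Another flange nut like nut1.
- nut3: Another flange nut like nut1.
- hub: Bystander: silver aluminium mower wheel hub, 72 mm across, 38 mm high, on the cart near the robot. Leave it.
- extension: Bystander: chrome socket extension bar lying on the cart, 141 mm long along its x, 17 mm thick. Leave it.
- coil: Bystander: tan ignition coil with a dark iron core, about 60 mm by 60 mm, 34 mm high, standing on the cart. Leave it.
Things that resemble listed ones, but are neither listed nor needed, are in the scene too. Of the things shaped like the tote, the white one is meant.

How it is judged:
On the way, in this order (a step that is already met when the one before it is completed fails the run):
1. the drain valve is fully open (value of joint valve above 1.4 rad), for 0.2 s.
2. the tote is off the cart and carried level (height (world z) of tote above 0.04 m and angle between tote's own z axis and vertical below 0.35 rad and contact force between the fingers and tote above 1 N), for 0.1 s.
3. the tote is tilted over the funnel with the nuts in its drain corner (horizontal distance between tote_beak and funnel_mouth below 0.055 m and z of tote_beak in the frame of funnel_mouth between 0.003 and 0.07 m and angle between tote's own x axis and vertical below 1.45 rad and angle between tote's own y axis and vertical below 1.45 rad and angle between tote's own z axis and vertical above 0.25 rad and distance between each of nut1, nut2, nut3 and tote_corner below 0.075 m), for 0.2 s.
At the end, for the whole second after the job is handed in: Valve over 1.40 rad open; gripper holding the tote still, clear of funnel and cart, tilted over 0.25 rad, x and y axes each 0.12 rad or more up, beak 3 to 70 mm above the rim and within 55 mm of the mouth's axis; the three nuts still, within 75 mm of the slotted corner (all of step 3 and value of joint valve above 1.4 rad and contact force between the fingers and tote above 1 N and contact force between tote and funnel below 0.5 N and linear speed of each of tote, nut1, nut2, nut3 below 0.03 m/s); the arm keeps its last pose, push and grip.
It fails at once if the tote was tilted more than 0.35 rad with its beak more than 120 mm to the side of the funnel's middle (angle between tote's own z axis and vertical above 0.35 rad and horizontal distance between tote_beak and funnel_mouth above 0.12 m).
It fails at once if the hub, the extension bar or the coil was disturbed (distance of any of hub, extension, coil from where it was at the start of the episode above 0.02 m).
It also fails if it takes over 66 s, if anything falls off the work surface, if the arm or the gripper's body presses on something with over 40 N, if the wrist force passes 120 N, or if a joint passes its speed limit or range.

## Working session

There is one attempt and no reset: what is moved stays moved. The work goes in short steps, Python scripts to look and compute and a tool call to move; the robot and the scene stay as the last step left them, time stands still between calls to the robot, and variables do not carry over. Pictures are saved under pics/ and viewed, at most 10 in all, crops included, and the job is handed in when it is done.

Besides the shell and the picture viewer there is one more tool, called after "Request:" as name(argument=value, ...) on one line, values as JSON. jog_arm: Moves the arm, as the interface text tells. Its arguments: {"type":"object","properties":{"moves":{"type":"array"}},"required":["moves"]}

```bash
mkdir -p pics; ls
cat > h.py <<'E'
from plant import *
import numpy as np, cv2
def world(f,mask):
    v,u=np.nonzero(mask&(f["depth"]>0)); z=f["depth"][v,u]
    c=np.stack([(u-f["cx"])/f["fx"]*z,(v-f["cy"])/f["fy"]*z,z],1)
    return (c-f["t"])@f["R"]
E
python3 - <<'E'
from h import *
s=state();print(s)
ims=[]
for n in("scene","side"):
    f=grab_frame(n);ims.append(f["color"]);np.savez(n+".npz",**{k:f[k] for k in("color","depth","fx","fy","cx","cy","R","t")})
    for o in("tote","funnel","valve_grip","hub","extension","coil","nut1"):
        for r in regions_of(o,f)[:4]:
            P=world(f,r["pixels"]);np.set_printoptions(precision=3,suppress=True)
            print(n,o,round(r["p"],2),np.round(r["rect"]),np.median(P,0) if len(P) else "",P.min(0) if len(P) else "",P.max(0) if len(P) else "")
cv2.imwrite("pics/a.png",cv2.resize(ims[0],(800,600)));cv2.imwrite("pics/b.png",cv2.resize(ims[1],(800,600)))
E
```

```text
pics
{'time': 0.0, 'joint_pos': array([ 1.17300368e+00,  5.33521931e-02,  1.61430775e+00,  3.21566806e-05,
        1.47600423e+00, -1.18989105e-01]), 'joint_vel': array([ 4.01147566e-04,  6.38048796e-05,  1.67871705e-03,  1.07828043e-03,
       -1.25925203e-03, -3.86055102e-05]), 'joint_efforts': array([ 2.11390820e-04, -3.93682194e+01, -3.70175993e+01, -5.23785354e-05,
        6.88714266e-03,  3.89791367e-06]), 'tool_pos': array([0.17174247, 0.60028628, 0.2300577 ]), 'tool_rot': array([-2.80136321e-04,  1.38952163e-01,  9.90298553e-01, -9.97286822e-04]), 'contact_force': array([0.33452828, 0.74660416, 0.21581062]), 'ft_torque': array([ 0.0011605 ,  0.0036916 , -0.04907437]), 'grasp_force': 0.0, 'gripper_width': 1.0024119460749725}
scene tote 0.75 [316. 294.  93.  64.] [0.543 0.26  0.006] [ 0.418  0.148 -0.003] [0.661 0.358 0.111]
scene tote 0.56 [408. 236.  64.  98.] [0.266 0.273 0.012] [ 0.155  0.158 -0.003] [0.377 0.392 0.111]
scene funnel 0.87 [222. 156.  69. 113.] [ 0.548 -0.137  0.097] [ 0.444 -0.357 -0.003] [ 0.637 -0.016  0.129]
scene valve_grip 0.62 [206. 115.  25.  32.] [ 0
[... 1325 characters left out ...]
 0.83 [283. 226.  20.  23.] [0.429 0.011 0.01 ] [ 0.399 -0.043 -0.002] [0.469 0.038 0.042]
side hub 0.24 [214. 260.   9.   6.] [0.544 0.215 0.013] [0.536 0.202 0.003] [0.558 0.224 0.018]
side extension 0.75 [164. 216.  44.   7.] [0.776 0.165 0.012] [ 0.705  0.139 -0.004] [0.835 0.188 0.019]
side coil 0.59 [301. 144.  32.   7.] [ 0.512 -0.276  0.084] [ 0.465 -0.39  -0.004] [ 0.549 -0.245  0.092]
side coil 0.47 [222. 139.  16.  11.] [ 0.775 -0.208  0.028] [ 0.758 -0.247  0.005] [ 0.815 -0.186  0.038]
side nut1 0.56 [213. 262.  10.   8.] [0.544 0.215 0.011] [ 0.535  0.202 -0.001] [0.559 0.226 0.018]
side nut1 0.47 [188. 262.   9.   9.] [0.611 0.253 0.012] [0.603 0.242 0.001] [0.624 0.261 0.017]
```

View pics/a.png

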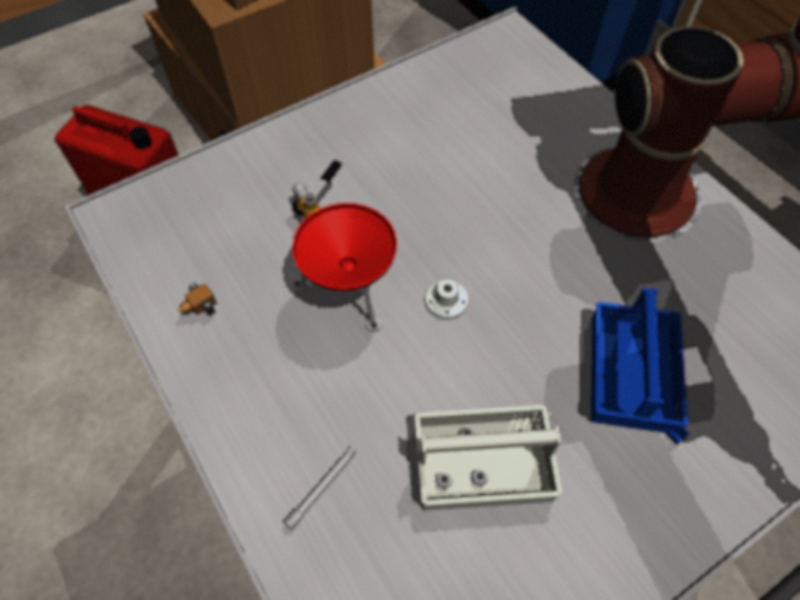

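View pics/b.png

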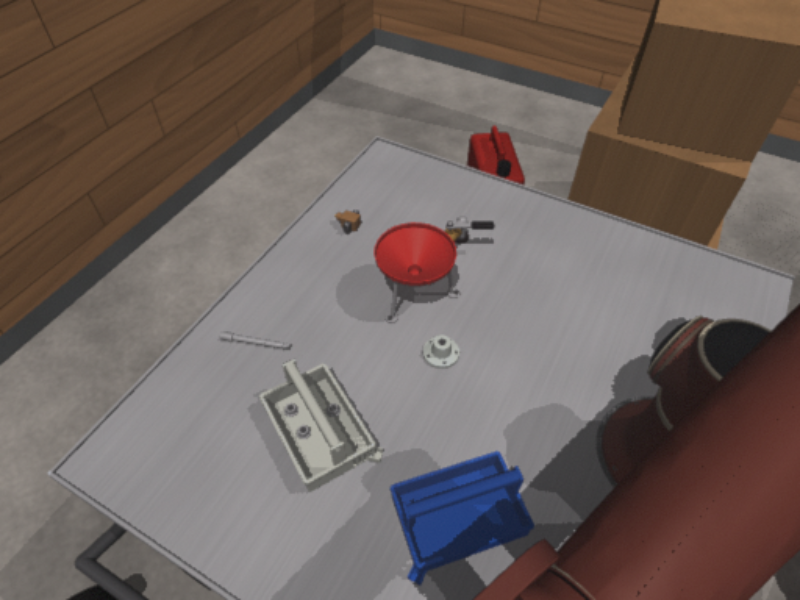

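Scene picture: the white tote is at (486,455), with its slots and beak at the upper-right corner (~(525,420); beak in the side picture at (375,455)). The look-alike is the blue tote at (640,370). I choose the white one. The valve is at (310,200), with its black sleeve at (332,170). The red can on the floor at (115,150) isn't the funnel, which is at (345,245).

Run:
```python
from h import *
np.set_printoptions(precision=4,suppress=True)
from scipy.optimize import least_squares
al=np.ones((384,512),bool)
for n in("scene","side"):
    f=dict(np.load(n+".npz"));P=world(f,al);C=f["color"][(f["depth"]>0)].astype(int)
    hsv=cv2.cvtColor(f["color"],cv2.COLOR_BGR2HSV)[f["depth"]>0].astype(int)
    def box(x0,x1,y0,y1,z0,z1): return (P[:,0]>x0)&(P[:,0]<x1)&(P[:,1]>y0)&(P[:,1]<y1)&(P[:,2]>z0)&(P[:,2]<z1)
    r=P[box(.44,.66,-.26,0,.118,.135)]
    # ring fit: enclosing circle
    c,R=cv2.minEnclosingCircle(r[:,:2].astype(np.float32));print(n,"rim",c,R,len(r))
    s=box(.42,.62,-.4,-.2,.075,.1)
    dark=s&(C.max(1)<60); q=P[dark][:,:2];print("sleeve",q.mean(0),len(q),cv2.minAreaRect(q.astype(np.float32)))
    b=box(.42,.62,-.4,-.2,.03,.1)&(hsv[:,1]>110)&(hsv[:,0]>10)&(hsv[:,0]<35);print("brass",np.median(P[b],0),b.sum())
    for z0,z1 in((.03,.07),(.07,.1)):
        q=P[box(.42,.62,-.42,-.2,z0,z1)];print(z0,cv2.minAreaRect(q[:,:2].astype(np.float32)),len(q))
    h=P[box(.4,.7,.13,.4,.098,.12)];print("handle",cv2.minAreaRect(h[:,:2].astype(np.float32)),h.mean(0),len(h))
    h=P[box(.4,.7,.13,.4,.040,.05)];print("walls",cv2.minAreaRect(h[:,:2].astype(np.float32)),len(h))
    cr=f["color"]; u,v=((313,290) if n=="scene" else (210,275)); c1=cv2.resize(cr[v-55:v+55,u-70:u+70],(400,314),interpolation=2)
    u,v=((215,140) if n=="scene" else (285,165)); c2=cv2.resize(cr[v-55:v+55,u-70:u+70],(400,314),interpolation=2)
    o=np.hstack([c1,c2]) if n=="scene" else np.vstack([o[:300],np.hstack([c1,c2])[:300]])
cv2.imwrite("pics/c.png",o)
```

```text
scene rim (0.5535649061203003, -0.11382552236318588) 0.08310204744338989 390
sleeve [ 0.4834 -0.2857] 70 ((0.4827102720737457, -0.2867523729801178), (0.04425768554210663, 0.015751084312796593), 27.730426788330078)
brass [ 0.5512 -0.2545  0.0639] 85
0.03 ((0.5400859117507935, -0.27865880727767944), (0.07905164361000061, 0.03563510626554489), 75.53755187988281) 164
0.07 ((0.5048048496246338, -0.27307865023612976), (0.10586660355329514, 0.01921243965625763), 28.722623825073242) 215
handle ((0.5485299229621887, 0.2568231225013733), (0.023135177791118622, 0.1855352520942688), 60.6641731262207) [0.5488 0.2578 0.1052] 799
walls ((0.5475883483886719, 0.25656211376190186), (0.1330546885728836, 0.1929498016834259), 60.56502151489258) 815
side rim (0.5562841892242432, -0.11151812225580215) 0.0836821049451828 239
sleeve [ 0.4824 -0.2833] 54 ((0.4834386706352234, -0.2853908836841583), (0.04413013532757759, 0.018094513565301895), 25.67815589904785)
brass [ 0.5333 -0.2534  0.0598] 41
0.03 ((0.5393704175949097, -0.278567373752594), (0.07259123027324677, 0.03292149305343628), 77.43067932128906) 73
0.07 ((0.5078113079071045, -0.272147536277771), (0.10129120200872421, 0.023071374744176865), 29.66276741027832) 153
handle ((0.5496719479560852, 0.25787538290023804), (0.02334609441459179, 0.18659694492816925), 60.721092224121094) [0.5443 0.2617 0.1046] 476
walls ((0.5499733686447144, 0.25759392976760864), (0.13249413669109344, 0.19454577565193176), 60.74549102783203) 537
```

View pics/c.png

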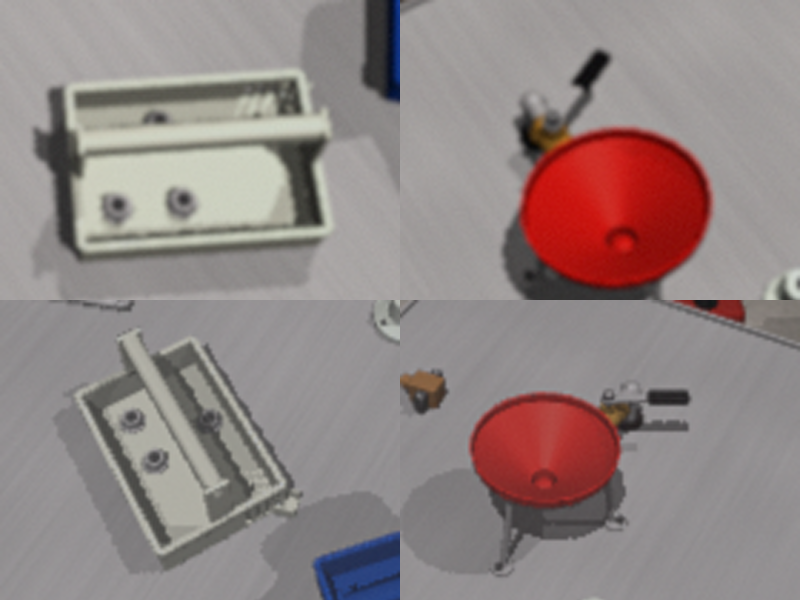

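```bash
cat >> h.py <<'E'
from scipy.spatial.transform import Rotation as Rn
np.set_printoptions(precision=4,suppress=True)
DOWN=lambda ydeg: Rn.from_matrix(np.array([[np.sin(np.radians(ydeg)),np.cos(np.radians(ydeg)),0],[-np.cos(np.radians(ydeg)),np.sin(np.radians(ydeg)),0],[0,0,-1]]))  # tool y at azimuth ydeg, z down
def cur():
    s=state();return np.array(s["tool_pos"]),Rn.from_quat(np.roll(s["tool_rot"],-1)),s
def rows(p,R,way,g,step=.038,turn=.115):
    """print rows from pose to waypoints (pos,Rot[,step]), rounded, tracking rounding"""
    out=[]
    for w in way:
        tp,tR=w[0],w[1];st=w[2] if len(w)>2 else step
        n=int(max(1,np.ceil(np.linalg.norm(tp-p)/st),np.ceil((R.inv()*tR).magnitude()/turn)))
        for i in range(n):
            k=n-i
            dp=np.round(R.inv().apply((tp-p)/k)*100,1); dr=np.round((R.inv()*tR).as_rotvec()/k,3)
            p=p+R.apply(dp/100); R=R*Rn.from_rotvec(dr); out.append([g,*map(float,dp),*map(float,dr)])
    print(len(out));[print(str(r).replace(".0,",",").replace(".0]","]"),end=",\n") for r in out]
    print("end",p,R.as_matrix()[:,2])
E
python3 - <<'E'
from h import *
p,R,s=cur();D=DOWN(60.7);print(D.as_matrix(),R.as_matrix())
rows(p,R,[(np.array([.45,.4,.24]),R),(np.array([.5,.1,.22]),D),(np.array([.463,-.25,.20]),D),(np.array([.463,-.25,.074]),D)],0)
E
```

```text
Traceback (most recent call last):
  File "h.py", line 9, in <lambda>
    DOWN=lambda ydeg: Rn.from_matrix(np.array([[np.sin(np.radians(ydeg)),np.cos(np.radians(ydeg)),0],[-np.cos(np.radians(ydeg)),np.sin(np.radians(ydeg)),0],[0,0,-1]]))  # tool y at azimuth ydeg, z down
                      ~~~~~~~~~~~~~~^^^^^^^^^^^^^^^^^^^^^^^^^^^^^^^^^^^^^^^^^^^^^^^^^^^^^^^^^^^^^^^^^^^^^^^^^^^^^^^^^^^^^^^^^^^^^^^^^^^^^^^^^^^^^^^^^^^^^^^^^^^^^^^^^^^
  File "scipy/spatial/transform/_rotation.pyx", line 1143, in scipy.spatial.transform._rotation.Rotation.from_matrix
ValueError: Non-positive determinant (left-handed or null coordinate frame) in rotation matrix 0: [[ 0.8721  0.4894  0.    ]
 [-0.4894  0.8721  0.    ]
 [ 0.      0.     -1.    ]].
```

```bash
sed -i 's/\[\[np.sin(np.radians(ydeg)),np.cos/[[-np.sin(np.radians(ydeg)),np.cos/; s/\[-np.cos(np.radians(ydeg)),np.sin/[np.cos(np.radians(ydeg)),np.sin/' h.py
python3 - <<'E'
from h import *
p,R,s=cur();D=DOWN(60.7)
rows(p,R,[(np.array([.45,.4,.24]),R),(np.array([.5,.1,.22]),D),(np.array([.463,-.25,.20]),D),(np.array([.463,-.25,.074]),D)],0)
E
```

```text
33
[0, -3.2, -1.2, -0.1, 0, 0, 0],
[0, -3.2, -1.2, -0.1, 0, 0, 0],
[0, -3.2, -1.2, -0.1, 0, 0, 0],
[0, -3.2, -1.2, -0.1, 0, 0, 0],
[0, -3.2, -1.1, -0.1, 0, 0, 0],
[0, -3.3, -1.2, -0.1, 0, 0, 0],
[0, -3.2, -1.1, -0.1, 0, 0, 0],
[0, -3.3, -1.2, -0.1, 0, 0, 0],
[0, -3.2, -1.1, -0, 0, 0, 0],
[0, -3.3, -1.2, -0.1, 0, 0, 0],
[0, -1.4, -3, 0.2, 0, 0, 0.026],
[0, -1.5, -3, 0.2, 0, 0, 0.026],
[0, -1.6, -3, 0.2, 0, 0, 0.026],
[0, -1.7, -2.9, 0.2, 0, 0, 0.026],
[0, -1.8, -2.9, 0.2, 0, 0, 0.026],
[0, -1.8, -2.8, 0.3, 0, 0, 0.026],
[0, -1.9, -2.8, 0.2, 0, 0, 0.026],
[0, -2, -2.8, 0.3, 0, 0, 0.025],
[0, -2.1, -2.7, 0.2, 0, 0, 0.026],
[0, -1.4, -3.2, 0.2, 0, 0, -0],
[0, -1.4, -3.2, 0.2, 0, 0, -0],
[0, -1.4, -3.2, 0.2, 0, 0, -0],
[0, -1.4, -3.2, 0.2, 0, 0, -0],
[0, -1.4, -3.2, 0.2, 0, 0, -0],
[0, -1.4, -3.3, 0.2, 0, 0, -0],
[0, -1.4, -3.2, 0.2, 0, 0, -0],
[0, -1.4, -3.3, 0.2, 0, 0, -0],
[0, -1.3, -3.2, 0.2, 0, 0, -0],
[0, -1.4, -3.3, 0.2, 0, 0, -0],
[0, 0, 0, 3.2, 0, 0, -0],
[0, 0, 0, 3.1, 0, 0, -0],
[0, 0, 0, 3.2, 0, 0, -0],
[0, 0, 0, 3.1, 0, 0, -0],
end [ 0.4632 -0.2502  0.0743] [ 0.  0. -1.]
```

Request:
jog_arm(moves=[[[0, -3.2, -1.2, -0.1, 0, 0, 0], [0, -3.2, -1.2, -0.1, 0, 0, 0], [0, -3.2, -1.2, -0.1, 0, 0, 0], [0, -3.2, -1.2, -0.1, 0, 0, 0], [0, -3.2, -1.1, -0.1, 0, 0, 0], [0, -3.3, -1.2, -0.1, 0, 0, 0], [0, -3.2, -1.1, -0.1, 0, 0, 0], [0, -3.3, -1.2, -0.1, 0, 0, 0], [0, -3.2, -1.1, 0, 0, 0, 0], [0, -3.3, -1.2, -0.1, 0, 0, 0], [0, -1.4, -3, 0.2, 0, 0, 0.026], [0, -1.5, -3, 0.2, 0, 0, 0.026], [0, -1.6, -3, 0.2, 0, 0, 0.026], [0, -1.7, -2.9, 0.2, 0, 0, 0.026], [0, -1.8, -2.9, 0.2, 0, 0, 0.026], [0, -1.8, -2.8, 0.3, 0, 0, 0.026], [0, -1.9, -2.8, 0.2, 0, 0, 0.026], [0, -2, -2.8, 0.3, 0, 0, 0.025], [0, -2.1, -2.7, 0.2, 0, 0, 0.026]]])

```text
time: 2.38
tool_pos: [0.5, 0.0979, 0.2203]
tool_rot: [0.0, 0.254, 0.967, 0.0]
contact_force: [-0.2, -0.3, 0.9]
gripper_width: -0.002
grasp_force: 0.0
```

Request:
jog_arm(moves=[[[0, -1.4, -3.2, 0.2, 0, 0, 0], [0, -1.4, -3.2, 0.2, 0, 0, 0], [0, -1.4, -3.2, 0.2, 0, 0, 0], [0, -1.4, -3.2, 0.2, 0, 0, 0], [0, -1.4, -3.2, 0.2, 0, 0, 0], [0, -1.4, -3.3, 0.2, 0, 0, 0], [0, -1.4, -3.2, 0.2, 0, 0, 0], [0, -1.4, -3.3, 0.2, 0, 0, 0], [0, -1.3, -3.2, 0.2, 0, 0, 0], [0, -1.4, -3.3, 0.2, 0, 0, 0], [0, 0, 0, 0, 0, 0, 0], [0, 0, 0, 0, 0, 0, 0]]])

```text
time: 3.38
tool_pos: [0.4627, -0.2516, 0.2002]
tool_rot: [-0.0, 0.255, 0.967, 0.0]
contact_force: [0.1, 0.0, -0.6]
gripper_width: -0.003
grasp_force: 0.0
```

Run:
```python
from h import *
p,R,s=cur();print(p,s["joint_pos"],s["time"],s["gripper_width"])
D=DOWN(60.7);H=np.array([.544,-.252])
def fp(th,extra,z=.074,r=.07):
    d=np.array([np.cos(th),np.sin(th)]);t=np.array([-d[1],d[0]]);de=np.arctan2(t[1],t[0])-np.radians(-29.3)
    off=9e-3+.011*np.cos(de)+.0145*abs(np.sin(de))
    q=H+r*d-(off+extra)*t;return np.array([*q,z])
st=np.radians(209)
W=[(fp(st,.015,.2),D),(fp(st,.015),D),(fp(st,0),D,.012)]
W+=[(fp(np.radians(a),0),D,.012) for a in range(214,266,5)]
rows(p,R,W,0)
```

```text
[ 0.4627 -0.2516  0.2002] [-0.6395 -0.1632  1.8727  0.0003  1.4328 -1.6953] 3.3833 -0.003322927897035122
18
[0, 0.1, 0.1, 0, 0, -0.001, -0.004],
[0, -0, 0, 3.2, 0, 0, 0],
[0, -0, 0, 3.1, 0, 0, 0],
[0, -0, 0, 3.2, 0, 0, 0],
[0, -0, 0, 3.1, 0, 0, 0],
[0, -0.7, -0.4, 0, 0, 0, 0],
[0, -0.6, -0.4, 0, 0, 0, 0],
[0, -0.5, -0.5, 0, 0, 0, 0],
[0, -0.5, -0.5, 0, 0, 0, 0],
[0, -0.6, -0.4, 0, 0, 0, 0],
[0, -0.7, -0.4, 0, 0, 0, 0],
[0, -0.6, -0.3, 0, 0, 0, 0],
[0, -0.8, -0.2, 0, 0, 0, 0],
[0, -0.5, -0.2, 0, 0, 0, 0],
[0, -0.5, -0.1, 0, 0, 0, 0],
[0, -0.6, -0.1, 0, 0, 0, 0],
[0, -0.5, -0.1, 0, 0, 0, 0],
[0, -0.6, 0, 0, 0, 0, 0],
end [ 0.5119 -0.3193  0.0742] [ 0.0005  0.0001 -1.    ]
```

Request:
jog_arm(moves=[[[0, 0.1, 0.1, 0, 0, 0, 0], [0, 0, 0, 3.2, 0, 0, 0], [0, 0, 0, 3.1, 0, 0, 0], [0, 0, 0, 3.2, 0, 0, 0], [0, 0, 0, 3.1, 0, 0, 0], [0, -0.7, -0.4, 0, 0, 0, 0], [0, -0.6, -0.4, 0, 0, 0, 0], [0, -0.5, -0.5, 0, 0, 0, 0], [0, -0.5, -0.5, 0, 0, 0, 0], [0, -0.6, -0.4, 0, 0, 0, 0], [0, -0.7, -0.4, 0, 0, 0, 0]]])

```text
time: 4.3
tool_pos: [0.4824, -0.2897, 0.076]
tool_rot: [0.001, 0.253, 0.967, 0.0]
contact_force: [-0.8, 5.1, 0.9]
gripper_width: 0.001
grasp_force: 2.0
```

Request:
jog_arm(moves=[[[0, -0.6, -0.3, 0, 0, 0, 0], [0, -0.8, -0.2, 0, 0, 0, 0], [0, -0.5, -0.2, 0, 0, 0, 0], [0, -0.5, -0.1, 0, 0, 0, 0], [0, -0.6, -0.1, 0, 0, 0, 0], [0, -0.5, -0.1, 0, 0, 0, 0], [0, -0.6, 0, 0, 0, 0, 0], [0, 0, 0, 0, 0, 0, 0]]])

```text
time: 4.97
tool_pos: [0.5129, -0.319, 0.0743]
tool_rot: [0.0, 0.253, 0.967, -0.001]
contact_force: [0.3, 1.6, -0.2]
gripper_width: 0.0
grasp_force: 0.5
```

```bash
cat > lev.py <<'E'
from h import *
for n in("scene","side"):
    f=grab_frame(n)
    P=world(f,np.ones((384,512),bool));C=f["color"][f["depth"]>0].astype(int)
    m=(P[:,0]>.42)&(P[:,0]<.62)&(P[:,1]>-.42)&(P[:,1]<-.2)&(P[:,2]>.075)&(P[:,2]<.1)&(C.max(1)<60)
    q=P[m][:,:2]
    if len(q)>3: print(n,len(q),np.median(q,0),cv2.minAreaRect(q.astype(np.float32)))
    cv2.imwrite("pics/l_%s.png"%n,f["color"])
E
python3 lev.py
```

```text
scene 112 [ 0.5333 -0.3134] ((0.5298773050308228, -0.32265564799308777), (0.035429053008556366, 0.04630308970808983), 8.884607315063477)
side 40 [ 0.5304 -0.3067] ((0.5300572514533997, -0.30569183826446533), (0.022675354033708572, 0.03166579455137253), 64.01380920410156)
```

Request:
jog_arm(moves=[[[0, -0.3, 0.1, 0, 0, 0, 0], [0, -0.3, 0.2, 0, 0, 0, 0], [0, 0, 0, 0, 0, 0, 0]]])

```text
time: 5.32
tool_pos: [0.5169, -0.3195, 0.0743]
tool_rot: [-0.003, 0.253, 0.967, -0.002]
contact_force: [-11.5, -2.5, 3.6]
gripper_width: 0.004
grasp_force: 5.3
```

Request:
jog_arm(moves=[[[0, -0.3, 0.1, 0, 0, 0, 0], [0, 0, 0, 0, 0, 0, 0]]])

```text
time: 5.48
tool_pos: [0.5173, -0.3195, 0.0741]
tool_rot: [-0.007, 0.253, 0.967, -0.001]
contact_force: [-21.3, -0.1, 9.6]
gripper_width: 0.0
grasp_force: 10.4
```

Run:
```python
from h import *
p,R,s=cur();D=DOWN(60.7)
rows(p,R,[(p+[-.03,0,0],D),(np.array([.47,-.3,.2]),D),(np.array([.52,.0,.22]),D),(np.array([.549,.257,.18]),D)],8.5)
```

```text
21
[8.5, 2.6, -1.5, 0, -0.006, -0.012, 0],
[8.5, 0.6, 0.2, -3.1, -0, 0, 0],
[8.5, 0.6, 0.2, -3.1, -0, 0, 0],
[8.5, 0.6, 0.2, -3.2, -0, 0, 0],
[8.5, 0.7, 0.3, -3.1, -0, 0, 0],
[8.5, 1.1, 3.2, -0.2, -0, 0, 0],
[8.5, 1.1, 3.2, -0.2, -0, 0, 0],
[8.5, 1.2, 3.2, -0.2, -0, 0, 0],
[8.5, 1.1, 3.2, -0.2, -0, 0, 0],
[8.5, 1.2, 3.2, -0.3, -0, 0, 0],
[8.5, 1.1, 3.2, -0.2, -0, 0, 0],
[8.5, 1.2, 3.1, -0.3, -0, 0, 0],
[8.5, 1.1, 3.2, -0.2, -0, 0, 0],
[8.5, 1.2, 3.1, -0.3, -0, 0, 0],
[8.5, 1.4, 3.4, 0.6, -0, 0, 0],
[8.5, 1.4, 3.4, 0.6, -0, 0, 0],
[8.5, 1.4, 3.4, 0.6, -0, 0, 0],
[8.5, 1.5, 3.4, 0.6, -0, 0, 0],
[8.5, 1.4, 3.4, 0.5, -0, 0, 0],
[8.5, 1.5, 3.4, 0.6, -0, 0, 0],
[8.5, 1.4, 3.4, 0.5, -0, 0, 0],
end [0.5491 0.2565 0.1805] [ 0.0001 -0.0002 -1.    ]
```

Request:
jog_arm(moves=[[[0, 2.6, -1.5, 0, 0, 0, 0], [0, 0.6, 0.2, -3.1, 0, 0, 0], [0, 0.6, 0.2, -3.1, 0, 0, 0], [0, 0.6, 0.2, -3.2, 0, 0, 0], [0, 0.7, 0.3, -3.1, 0, 0, 0], [0, 1.1, 3.2, -0.2, 0, 0, 0], [0, 1.1, 3.2, -0.2, 0, 0, 0], [8.5, 1.2, 3.2, -0.2, 0, 0, 0], [8.5, 1.1, 3.2, -0.2, 0, 0, 0], [8.5, 1.2, 3.2, -0.3, 0, 0, 0], [8.5, 1.1, 3.2, -0.2, 0, 0, 0], [8.5, 1.2, 3.1, -0.3, 0, 0, 0], [8.5, 1.1, 3.2, -0.2, 0, 0, 0], [8.5, 1.2, 3.1, -0.3, 0, 0, 0], [8.5, 1.4, 3.4, 0.6, 0, 0, 0], [8.5, 1.4, 3.4, 0.6, 0, 0, 0], [8.5, 1.4, 3.4, 0.6, 0, 0, 0], [8.5, 1.5, 3.4, 0.6, 0, 0, 0], [8.5, 1.4, 3.4, 0.5, 0, 0, 0], [8.5, 1.5, 3.4, 0.6, 0, 0, 0]]])

```text
time: 7.15
tool_pos: [0.5508, 0.223, 0.1861]
tool_rot: [0.002, 0.253, 0.967, 0.001]
contact_force: [0.7, -0.8, 1.2]
gripper_width: 0.996
grasp_force: 0.0
```

Request:
jog_arm(moves=[[[8.5, 1.4, 3.4, 0.5, 0, 0, 0], [8.5, 0, 0, 0, 0, 0, 0], [8.5, 0, 0, 0, 0, 0, 0]]])

```text
time: 7.4
tool_pos: [0.5545, 0.2592, 0.1802]
tool_rot: [0.0, 0.252, 0.968, 0.0]
contact_force: [0.2, -0.5, 0.6]
gripper_width: 0.992
grasp_force: 0.0
```

```bash
python3 lev.py
python3 - <<'E'
from h import *
p,R,s=cur();D=DOWN(60.7);print(p,s["gripper_width"],s["time"])
f=grab_frame("wrist");cv2.imwrite("pics/w.png",f["color"])
P=world(f,np.ones((384,512),bool));h=P[(P[:,2]>.098)&(P[:,2]<.112)&(abs(P[:,0]-.549)<.13)&(abs(P[:,1]-.257)<.13)]
if len(h)>50: print("handle",len(h),cv2.minAreaRect(h[:,:2].astype(np.float32)))
rows(p,R,[(np.array([.549,.257,.16]),D),(np.array([.549,.257,.074]),D,.025)],8.5)
E
python3 -c "
import cv2,numpy as np
a=cv2.imread('pics/l_scene.png')[60:190,150:290];b=cv2.imread('pics/w.png')
cv2.imwrite('pics/d.png',np.hstack([cv2.resize(a,(388,360)),cv2.resize(b,(400,360))]))"
```

```text
scene 56 [ 0.5387 -0.3214] ((0.5394675135612488, -0.3214898407459259), (0.04340711236000061, 0.012368224561214447), 87.7345199584961)
[0.5547 0.2571 0.1807] 0.9949733196219033 7.5
handle 7002 ((0.5488622188568115, 0.2558478116989136), (0.023959189653396606, 0.18493328988552094), 60.63089370727539)
5
[8.5, 0.5, -0.3, 2.1, 0.001, 0.001, -0],
[8.5, -0, 0, 2.1, -0, 0, -0],
[8.5, -0, 0, 2.2, -0, 0, -0],
[8.5, -0, 0, 2.1, -0, 0, -0],
[8.5, -0, 0, 2.2, -0, 0, -0],
end [0.5489 0.257  0.0737] [ 0.     -0.0002 -1.    ]
```

View pics/d.png

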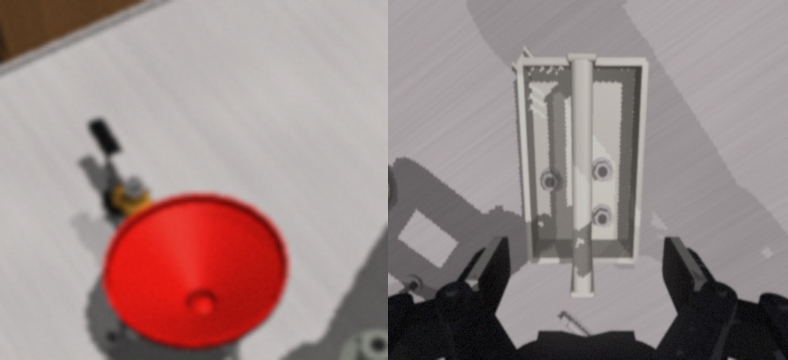

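The left crop shows the lever in line with the pipe: sleeve at (.539,-.3215), against the stop. The wrist view shows the white tote's bar at column ~583, between the open fingers, with the slots and beak at upper left (530,70). That confirms the choice.

Request:
jog_arm(moves=[[[8.5, 0.5, -0.3, 2.1, 0, 0, 0], [8.5, 0, 0, 2.1, 0, 0, 0], [8.5, 0, 0, 2.2, 0, 0, 0], [8.5, 0, 0, 2.1, 0, 0, 0], [8.5, 0, 0, 2.2, 0, 0, 0], [8.5, 0, 0, 0, 0, 0, 0], [0.5, 0, 0, 0, 0, 0, 0], [0.5, 0, 0, 0, 0, 0, 0], [0.5, 0, 0, 0, 0, 0, 0], [0.5, 0, 0, 0, 0, 0, 0], [0.5, 0, 0, 0, 0, 0, 0], [0.5, 0, 0, 0, 0, 0, 0], [0.5, 0, 0, 0, 0, 0, 0], [0.5, 0, 0, 0, 0, 0, 0]]])

```text
time: 8.72
tool_pos: [0.5494, 0.2573, 0.0748]
tool_rot: [0.001, 0.253, 0.967, 0.001]
contact_force: [-0.7, -0.8, 6.2]
gripper_width: 0.204
grasp_force: 60.5
```

Request:
jog_arm(moves=[[[0, 0, 0, 0, 0, 0, 0], [0, 0, 0, -1, 0, 0, 0], [0, 0, 0, -1.5, 0, 0, 0], [0, 0, 0, -2, 0, 0, 0], [0, 0, 0, -2, 0, 0, 0], [0, 0, 0, -2, 0, 0, 0], [0, 0, 0, -2, 0, 0, 0], [0, 0, 0, -2, 0, 0, 0], [0, 0, 0, -2, 0, 0, 0], [0, 0, 0, -2, 0, 0, 0], [0, 0, 0, -1.5, 0, 0, 0], [0, 0, 0, 0, 0, 0, 0], [0, 0, 0, 0, 0, 0, 0]]])

```text
time: 9.8
tool_pos: [0.5485, 0.257, 0.2534]
tool_rot: [0.0, 0.253, 0.967, 0.0]
contact_force: [0.0, 0.1, -3.0]
gripper_width: 0.203
grasp_force: 59.1
```

Run:
```python
from h import *
p,R,s=cur();print(p,R.as_matrix(),s["gripper_width"],s["grasp_force"],s["time"],s["joint_pos"],s["contact_force"],s["ft_torque"])
ims=[]
for n in("scene","side"):
    f=grab_frame(n);ims.append(cv2.resize(f["color"],(400,300)))
    rs=regions_of("tote",f)
    for r in rs[:2]:
        P=world(f,r["pixels"]);c=np.median(P,0);print(n,r["p"],c)
    P=world(f,np.ones((384,512),bool));k=(abs(P[:,0]-p[0])<.15)&(abs(P[:,1]-p[1])<.15)&(P[:,2]>.1)
    P=P[k]
    for z0,z1 in((p[2]-.04,p[2]-.025),(p[2]+.022,p[2]+.035)):
        q=P[(P[:,2]>z0)&(P[:,2]<z1)]
        if len(q)>10: print(z0,len(q),cv2.minAreaRect(q[:,:2].astype(np.float32)))
cv2.imwrite("pics/e.png",np.hstack(ims))
```

```text
[0.5485 0.257  0.2534] [[-0.8719  0.4897  0.0004]
 [ 0.4897  0.8719  0.0002]
 [-0.0003  0.0004 -1.    ]] 0.20339029578581042 59.06151294708252 9.8 [ 0.3154 -0.0051  1.635   0.0001  1.5113 -0.7436] [ 0.0001  0.1157 -3.0195] [0.0449 0.049  0.0099]
scene 0.94 [0.5553 0.271  0.1856]
scene 0.79 [0.2682 0.2767 0.0096]
0.21336467974922282 1088 ((0.5475651025772095, 0.25676244497299194), (0.13393783569335938, 0.19230127334594727), 60.76933670043945)
0.27536467974922285 927 ((0.5493654012680054, 0.2589758336544037), (0.03380618616938591, 0.18598660826683044), 58.532958984375)
side 0.76 [0.5182 0.2756 0.1814]
side 0.66 [0.2668 0.2709 0.005 ]
0.21336467974922282 597 ((0.5481411814689636, 0.25795936584472656), (0.13249382376670837, 0.19344167411327362), 60.75679397583008)
0.27536467974922285 410 ((0.5166462659835815, 0.27233147621154785), (0.043075818568468094, 0.11810515820980072), 68.15947723388672)
```

View pics/e.png

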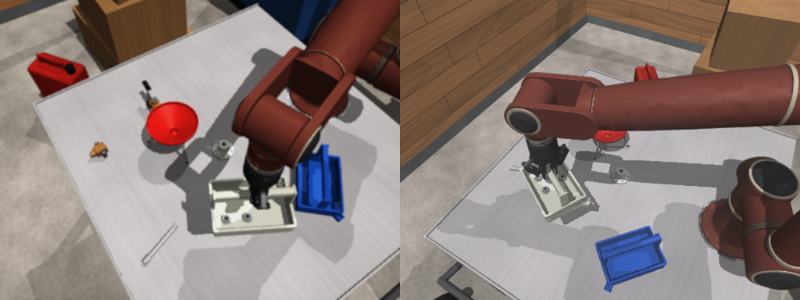

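```bash
cat >> h.py <<'E'
B=np.array([.1015,-.0715,.075])
def tp(yaw,tilt,beak):
    a=np.array([1,-1,0])/np.sqrt(2)
    R=Rn.from_euler("z",yaw,degrees=True)*Rn.from_rotvec(a*np.radians(tilt))*Rn.from_matrix(np.diag([-1.,1,-1]))
    return np.array(beak)-R.apply(B),R
E
python3 - <<'E'
from h import *
p,R,s=cur();b=[.555,-.113,.165]
print("beak now",p+R.apply(B))
rows(p,R,[(*tp(-56.3,0,b),.024)],0)
p,R=tp(-56.3,0,b)
rows(p,R,[tp(-56.3,t,[.555,-.113,.165-t/34*.012]) for t in np.linspace(0,34,19)[1:]],0)
E
```

```text
beak now [0.4237 0.2439 0.1763]
19
[0, -1.6, -1.6, 0.1, -0, -0, 0.025],
[0, -1.7, -1.5, 0.1, -0, -0, 0.025],
[0, -1.7, -1.5, 0.1, -0, -0, 0.025],
[0, -1.7, -1.5, 0, -0, -0, 0.025],
[0, -1.8, -1.4, 0.1, -0, -0, 0.025],
[0, -1.8, -1.4, 0, -0, -0, 0.025],
[0, -1.9, -1.3, 0.1, -0, -0, 0.025],
[0, -1.9, -1.3, 0, -0, -0, 0.025],
[0, -1.9, -1.2, 0.1, -0, -0, 0.025],
[0, -1.9, -1.2, 0, -0, -0, 0.025],
[0, -2, -1.1, 0.1, -0, -0, 0.025],
[0, -2, -1.1, 0, -0, -0, 0.024],
[0, -2, -1, 0.1, -0.001, -0, 0.025],
[0, -2.1, -1, 0, -0, -0, 0.024],
[0, -2.1, -0.9, 0.1, -0.001, -0, 0.025],
[0, -2.1, -0.9, 0, -0, -0, 0.024],
[0, -2.1, -0.8, 0.1, -0.001, -0, 0.025],
[0, -2.1, -0.8, 0, -0, -0.001, 0.024],
[0, -2.2, -0.7, 0.1, -0.001, -0, 0.025],
end [ 0.6708 -0.1576  0.2398] [-0.0001  0.0005 -1.    ]
18
[0, 0.2, -0.2, -0.3, -0.023, -0.023, 0],
[0, 0.2, -0.2, -0.4, -0.024, -0.024, -0],
[0, 0.1, -0.1, -0.3, -0.023, -0.023, 0],
[0, 0.2, -0.2, -0.3, -0.023, -0.023, 0],
[0, 0.2, -0.2, -0.4, -0.024, -0.024, 0],
[0, 0.2, -0.2, -0.3, -0.023, -0.023, 0],
[0, 0.2, -0.2, -0.3, -0.023, -0.023, 0],
[0, 0.2, -0.2, -0.4, -0.023, -0.023, -0],
[0, 0.2, -0.2, -0.3, -0.024, -0.024, -0],
[0, 0.2, -0.2, -0.3, -0.023, -0.023, 0],
[0, 0.2, -0.2, -0.4, -0.023, -0.023, 0],
[0, 0.2, -0.2, -0.3, -0.024, -0.024, -0],
[0, 0.2, -0.2, -0.3, -0.023, -0.023, 0],
[0, 0.2, -0.2, -0.4, -0.023, -0.023, 0],
[0, 0.2, -0.2, -0.3, -0.024, -0.024, -0],
[0, 0.2, -0.2, -0.3, -0.023, -0.023, 0],
[0, 0.2, -0.2, -0.4, -0.023, -0.023, -0],
[0, 0.2, -0.2, -0.3, -0.024, -0.024, -0],
end [ 0.6089 -0.1454  0.283 ] [ 0.5488 -0.1097 -0.8287]
```

Request:
jog_arm(moves=[[[0, -1.6, -1.6, 0.1, 0, 0, 0.025], [0, -1.7, -1.5, 0.1, 0, 0, 0.025], [0, -1.7, -1.5, 0.1, 0, 0, 0.025], [0, -1.7, -1.5, 0, 0, 0, 0.025], [0, -1.8, -1.4, 0.1, 0, 0, 0.025], [0, -1.8, -1.4, 0, 0, 0, 0.025], [0, -1.9, -1.3, 0.1, 0, 0, 0.025], [0, -1.9, -1.3, 0, 0, 0, 0.025], [0, -1.9, -1.2, 0.1, 0, 0, 0.025], [0, -1.9, -1.2, 0, 0, 0, 0.025], [0, -2, -1.1, 0.1, 0, 0, 0.025], [0, -2, -1.1, 0, 0, 0, 0.024], [0, -2, -1, 0.1, 0, 0, 0.025], [0, -2.1, -1, 0, 0, 0, 0.024], [0, -2.1, -0.9, 0.1, 0, 0, 0.025], [0, -2.1, -0.9, 0, 0, 0, 0.024], [0, -2.1, -0.8, 0.1, 0, 0, 0.025], [0, -2.1, -0.8, 0, 0, 0, 0.024], [0, -2.2, -0.7, 0.1, 0, 0, 0.025], [0, 0, 0, 0, 0, 0, 0]]])

```text
time: 11.67
tool_pos: [0.6717, -0.1613, 0.24]
tool_rot: [-0.001, 0.474, 0.881, -0.001]
contact_force: [-0.3, 1.0, -4.2]
gripper_width: 0.199
grasp_force: 59.3
```

Run:
```python
from h import *
p,R,s=cur();print("beak now",p+R.apply(B),s["time"],s["joint_pos"],s["grasp_force"],R.as_matrix()[:,2])
ims=[]
for n in("scene","side"):
    f=grab_frame(n);ims.append(cv2.resize(f["color"],(400,300)))
    P=world(f,np.ones((384,512),bool))
    q=P[(abs(P[:,2]-.21)<.008)&(abs(P[:,0]-p[0])<.17)&(abs(P[:,1]-p[1])<.15)]
    print(n,len(q),cv2.minAreaRect(q[:,:2].astype(np.float32)))
cv2.imwrite("pics/f.png",np.hstack(ims))
```

```text
beak now [ 0.5559 -0.1161  0.1652] 11.6667 [-0.3423  0.2012  1.4366 -0.0023  1.5056 -0.9257] 59.250624775886536 [-0.0025 -0.0016 -1.    ]
scene 784 ((0.6712189316749573, -0.1612330824136734), (0.13501015305519104, 0.19440597295761108), 33.620399475097656)
side 357 ((0.6716262102127075, -0.1567118912935257), (0.13185621798038483, 0.19427090883255005), 33.11410140991211)
```

View pics/f.png

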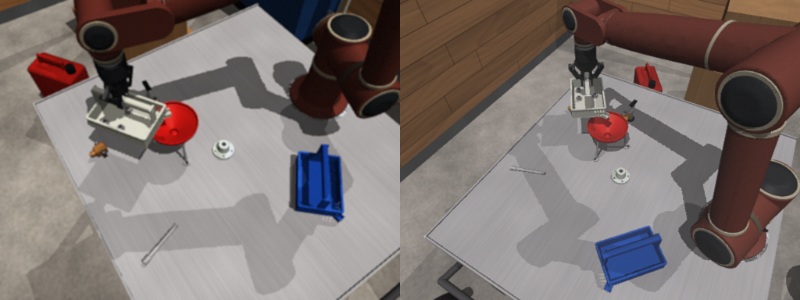

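The tote is level above the funnel's far side, with its beak corner over the mouth (~(178,115) in the left half). Now I'll tilt it about the beak.

Request:
jog_arm(moves=[[[0, 0.2, -0.2, -0.3, -0.023, -0.023, 0], [0, 0.2, -0.2, -0.4, -0.024, -0.024, 0], [0, 0.1, -0.1, -0.3, -0.023, -0.023, 0], [0, 0.2, -0.2, -0.3, -0.023, -0.023, 0], [0, 0.2, -0.2, -0.4, -0.024, -0.024, 0], [0, 0.2, -0.2, -0.3, -0.023, -0.023, 0], [0, 0.2, -0.2, -0.3, -0.023, -0.023, 0], [0, 0.2, -0.2, -0.4, -0.023, -0.023, 0], [0, 0.2, -0.2, -0.3, -0.024, -0.024, 0], [0, 0.2, -0.2, -0.3, -0.023, -0.023, 0], [0, 0.2, -0.2, -0.4, -0.023, -0.023, 0], [0, 0.2, -0.2, -0.3, -0.024, -0.024, 0], [0, 0.2, -0.2, -0.3, -0.023, -0.023, 0], [0, 0.2, -0.2, -0.4, -0.023, -0.023, 0], [0, 0.2, -0.2, -0.3, -0.024, -0.024, 0], [0, 0.2, -0.2, -0.3, -0.023, -0.023, 0], [0, 0.2, -0.2, -0.4, -0.023, -0.023, 0], [0, 0.2, -0.2, -0.3, -0.024, -0.024, 0]]])

```text
time: 13.27
tool_pos: [0.6088, -0.1432, 0.2842]
tool_rot: [0.279, 0.451, 0.844, 0.085]
contact_force: [0.0, 0.1, -3.8]
gripper_width: 0.201
grasp_force: 59.5
```

Request:
jog_arm(moves=[[[0, 0, 0, 0, 0, 0, 0], [0, 0, 0, 0, 0, 0, 0], [0, 0, 0, 0, 0, 0, 0], [0, 0, 0, 0, 0, 0, 0], [0, 0, 0, 0, 0, 0, 0], [0, 0, 0, 0, 0, 0, 0], [0, 0, 0, 0, 0, 0, 0], [0, 0, 0, 0, 0, 0, 0], [0, 0, 0, 0, 0, 0, 0], [0, 0, 0, 0, 0, 0, 0], [0, 0, 0, 0, 0, 0, 0], [0, 0, 0, 0, 0, 0, 0]]])

```text
time: 14.27
tool_pos: [0.6099, -0.1449, 0.2853]
tool_rot: [0.28, 0.451, 0.843, 0.085]
contact_force: [0.8, 0.2, -3.2]
gripper_width: 0.199
grasp_force: 59.5
```

```bash
cat > chk.py <<'E'
from h import *
import sys
p,R,s=cur();bk=p+R.apply(B);M=R*Rn.from_matrix(np.diag([-1.,1,-1]));Rt=M.as_matrix()
print("beak",bk,s["time"],s["joint_pos"],s["grasp_force"],s["contact_force"],"ups",Rt[2])
co=bk+M.apply([.0115,.0115,.003]);print("corner",co)
ims=[]
for n in("scene","side","wrist"):
    f=grab_frame(n)
    if n=="wrist": ims.append(cv2.resize(f["color"],(360,270)))
    else:
        c=f["R"]@p+f["t"];u=int(c[0]/c[2]*f["fx"]+f["cx"]);v=int(c[1]/c[2]*f["fy"]+f["cy"])+10
        u=np.clip(u,65,446);v=np.clip(v,50,333);ims.append(cv2.resize(f["color"][v-50:v+50,u-65:u+65],(390,300),interpolation=2))
        # fit tote wall planes: normals residual of floor points
    P=world(f,np.ones((384,512),bool));L=M.inv().apply(P-bk)-[.1015,.0715,0]
    k=(abs(L[:,0])<.085)&(abs(L[:,1])<.055)&(abs(L[:,2]-.003)<.02);q=L[k]
    if k.sum()>50:
        f0=q[abs(q[:,2]-np.median(q[:,2]))<.006];A=np.c_[f0[:,:2],np.ones(len(f0))];print(n,"floor fit in tote",np.linalg.lstsq(A,f0[:,2],rcond=None)[0],len(f0))
    for o in("nut1",):
        for r in regions_of(o,f)[:5]:
            Q=world(f,r["pixels"])
            if len(Q): 
                c=np.median(Q,0);l=M.inv().apply(c-bk)-[.1015,.0715,0]
                print(n,round(r["p"],2),np.round(r["rect"]),"tote frame",l,"dist",np.linalg.norm(c-co))
cv2.imwrite(sys.argv[1],np.vstack([np.hstack(ims[:2]),np.hstack([ims[2],np.zeros((270,420,3),np.uint8)])]))
E
python3 chk.py pics/g.png
```

```text
beak [ 0.5558 -0.1124  0.1547] 14.2667 [-0.4035 -0.3349  1.9518  0.1417  0.9454 -1.0402] 59.46421444416046 [ 0.7979  0.1632 -3.1589] ups [0.3957 0.3957 0.8288]
corner [ 0.5674 -0.1148  0.1663]
scene floor fit in tote [-0.0084 -0.0137  0.0037] 1238
scene 0.59 [208. 145.   9.  12.] tote frame [-0.0765 -0.0395  0.0125] dist 0.026370292133289758
side floor fit in tote [-0.0041 -0.003   0.0018] 967
wrist floor fit in tote [-0.0054 -0.008   0.0025] 19747
wrist 0.71 [182. 175.  41.  37.] tote frame [-0.0274 -0.0461  0.0124] dist 0.06479758536609691
wrist 0.69 [179. 133.  41.  42.] tote frame [-0.0524 -0.0462  0.0123] dist 0.04105933696536606
wrist 0.59 [178.  91.  46.  43.] tote frame [-0.0775 -0.045   0.0122] dist 0.02161767059694205
```

View pics/g.png

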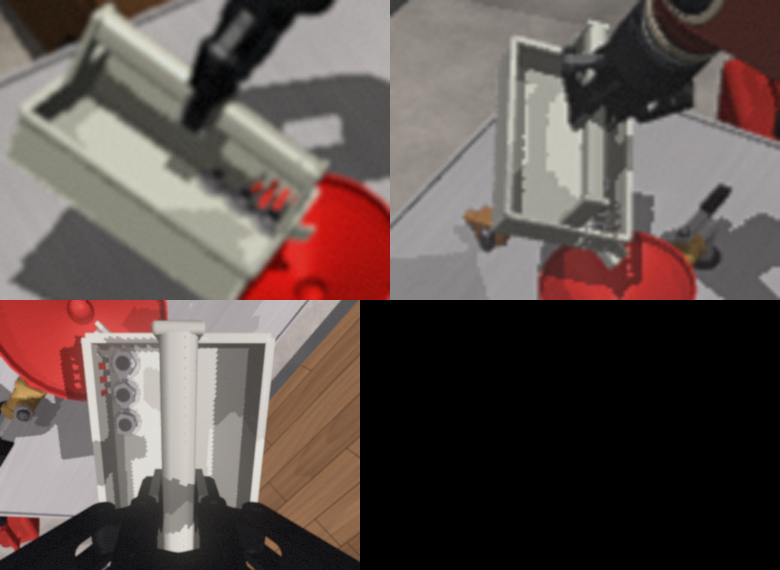

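The three nuts lie in a row in the drain corner, about 22, 41 and 64 mm from the corner point. In the wrist view they are at (123,362), (123,393) and (124,423). The beak is about 30 mm above the rim and centred, the lever is in line with the pipe, and the grip is 59 N with no slip. Handing in.

```bash
python3 -c "
from plant import *
print(job_done())"
```

```text
the job is handed in; nothing more can be done
None
```

The job is handed in, with no verdict shown: the valve is open against its stop, and the tote is held still, tilted about 34° with its beak about 30 mm above the middle of the funnel and all three nuts within 65 mm of the drain corner.

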